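# Check a prism cell in the light tester

## Robot

A 6-joint arm with a two-finger parallel gripper is mounted at the origin on the work surface. World frame = base frame: x ahead of the robot, y to its left, z up, the work surface at z = 0. Lengths are in mm, angles in degrees, forces in N, time in s.
With the tool pointing down it reaches from about 250 to 800 mm from the base axis. Payload 8.5 kg.
Tool frame: the origin (TCP) lies at the very end of the fingers, on their centre line; the grasp point (between the pads) lies 19 mm behind it; z points along the fingers, y is the line along which they close (so a half turn about z gives the same grasp; the last joint's range is limited). The gripper opens to 85 mm and grips with 20 to 120 N. Pads are 22 mm wide; open, the fingers measure 114 mm over their backs; the gripper's body (76 mm by 85 mm) begins 54 mm behind the grasp point. The pads swing forward as they close: fully open they stand 13 mm farther back than shut.
Start: joints at [64.859, 13.648, -0.773, 75.585, 0, 90], TCP at [223.028, 475.224, 231.276] pointing down, gripper open.
Joint ranges: [-152.45, 152.45], [-59.26, 108.67], [-65.41, 83.53], [-104.44, 129.93], [-82.83, 76.93], [-180, 180]. Speed limits (degrees/s): [127.2, 127.2, 159.86, 180, 180, 180].

## Interface

Orientations are given as a 3x3 rotation matrix whose columns are the frame's x, y, z axes.
In Python, from workcell import state, imaging, sign_off gives the robot as it stands.
- The arm moves only by the tool carry_out, never from a script. Its argument "rows" is a list of rows, each a list of 3 entries, a list of its own where there are three numbers: the closure in counts, from 0 (fully open) to 255 (shut), then the shift along the tool's x, y, z in mm, then the turn about the tool's z in degrees. A call has 1 to 12 rows; each row shifts and turns the commanded pose from where the row before left it, along the tool's axes as they then stand; what a row does not reach is not made up. A row lasts 1/10 s, in which the tool goes at most 50 mm and 8.59 degrees, less where a joint would pass 70% of its speed; a pose out of reach is approached as far as the arm can. A call is refused whole if a number of a shift passes 50 or a number of a turn 8.59, either way. A call with a gripper value outside its range is refused whole. The fingers move at their own pace and stop on an object; "squeeze" is the grip in N (left out, the last holds). Time passes only in rows, so rows that do not move let the fingers close. It gives the time, the measured TCP pose, the force, the opening and the grip force at its end, in the units of the state.
- state(): the state, without advancing time (a new reading comes with each control period).
- imaging.grab_frame(name): name is "side" or "top" or "wrist"; returns the picture (400x640x3 uint8, red, green, blue); there is no depth.
- imaging.camera_info(name): a dict with "K" (3x3 intrinsics, pixels), "rvec" (rotation vector, rad) and "tvec" (3), from world to camera coordinates, as OpenCV has them; the wrist camera has in their place "mount" (4x4, takes a point from camera to tool coordinates, whose origin is the TCP and whose axes are the flange's). Camera axes: x right, y down, z forward; pixel columns grow to the right and rows downward; lengths in mm; the calibration is good to about 2 mm. A picture is of the moment at which its call begins: read the wrist's pose just before it. camera_info takes no time and is no camera call.
- sign_off(): hands the job in; it is judged then, once.
The state is a dict: "t": time; "q": joint angles; "qd": joint speeds; "joint_torque": joint torques, N m; "position": TCP position; "eef_rot": TCP orientation; "ft_force": force on the tool from outside, world axes, zero at the start; "moment": the same for the moment, N m; "finger_gap": opening from 0.0 (shut) to 1.0 (fully open); "gripper_force": force on a finger pad.
Only numpy, scipy, OpenCV 4.12 (cv2) and the standard library are available. Lean on these libraries where they do the work, as an engineer would, in place of code of your own. Each camera call takes 0.05 s, during which the arm holds its last target. There are 200 camera calls.

## Task

Pick up the prism cell from a coin sensor, with the fingers on its two white frosted faces only (never touch the clear blue faces), and press its foot down onto the orange sprung start plate until the plate is fully down. Then lift it into the light tester and finish while still holding it there: upright and free in the air, its centre on the light path midway between the lamp and the receiver, with the clear faces looking at the two lenses. Leave the token box, the coin roller and the two spudgers where they are.

Things in the scene. Friction and masses are not known exactly. Their poses are not given: they have to be found in the camera images.
- cell_mid (a point): Centre (37.5 mm above the foot) of the prism cell: loose upright block, about 100 g, 24 mm along x, 26 mm along y, 75 mm tall, black cap 5 mm. The faces across its x (24 mm apart) are white, frosted, for gripping; those across its y are clear blue glass, not to be touched by the fingers. A white line on the cap runs along y, from clear face to clear face. Half-turn symmetric.
- plate_top (a point): Centre of the upper face of the sprung start plate, an orange disc 64 mm across in a grey round housing 80 mm across and 12 mm high, fixed to the counter. At rest the face is 24 mm above the counter; this point moves down with the plate.
- plate (a joint): How far the start plate is pressed down, in m: 0 at rest, 0.008 fully down. The spring needs about 2.4 N to start moving and 8 N fully down, then it meets a hard stop.
- beam (a point): Middle of the light tester's light path, 110 mm above the counter, halfway between the lenses; the path is level, along this y axis (z up). Tester fixed: grey base 85 (x) x 220 (y) x 20 mm; two posts 44 (x) x 36 (y) mm, 135 mm high, blue lamp post at +y, black receiver post at -y, inner faces 57 mm from this point. White lines on the base and the posts' tops run along the path.
- token_box: Bystander: green open token box 85 x 120 x 45 mm, loose; origin under its centre.
- roller: Bystander: bronze coin roller standing on end, 40 mm across, 55 mm high, loose; origin under its centre.
- spudger0: Bystander: flat steel pry spudger 185 mm long, 5 mm thick, loose, lying along its x; origin at the middle of its handle's underside.
- spudger1: Bystander: second steel pry spudger, same as the first.
There are look-alikes about, which are no part of the job. There is more than one size of the part that bears cell_mid; the job needs the larger.

How it is judged (in metres and radians):
On the way, in this order (a step that is already met when the one before it is completed fails the run):
1. the cell is lifted off the counter, gripped by both frosted faces (contact force between the fingers and cell_c1 above 1 N and contact force between the fingers and cell_c2 above 1 N and height (world z) of cell_mid above 0.055 m), for 0.1 s.
2. the held cell's foot presses the start plate fully down, upright, the fingers off the plate (contact force between the fingers and cell_c1 above 1 N and contact force between the fingers and cell_c2 above 1 N and value of joint plate above 0.0072 m and contact force between cell and plate above 3 N and contact force between the fingers and plate below 0.5 N and angle between cell_mid's own z axis and vertical below 0.2 rad), for 0.1 s.
At the end, for the whole second after the job is handed in: Held by both frosted faces, still, touching nothing else; centre within 6 mm sideways and 10 mm in height of the light path, within 20 mm of mid-way between the lenses; clear faces along the path within 0.14 rad (8 degrees), upright within 0.12 rad (7 degrees) (contact force between the fingers and cell_c1 above 1 N and contact force between the fingers and cell_c2 above 1 N and x of cell_mid in the frame of beam between -0.006 and 0.006 m and z of cell_mid in the frame of beam between -0.01 and 0.01 m and y of cell_mid in the frame of beam between -0.02 and 0.02 m and angle between the y axis of cell_mid and the y axis of beam, either way round below 0.14 rad and angle between cell_mid's own z axis and vertical below 0.12 rad and contact force between cell and tester below 0.1 N and linear speed of cell below 0.02 m/s); the arm keeps its last pose, push and grip.
It fails at once if the fingers press on a clear face with more than 0.5 N (contact force between the fingers and cell_c0 above 0.5 N).
It fails at once if the token box, the coin roller or a spudger is moved more than 30 mm (distance of any of token_box, roller, spudger0, spudger1 from where it was at the start of the episode above 0.03 m).
It also fails if it takes over 54 s, if anything falls off the work surface, if the arm or the gripper's body presses on something with over 40 N, if the wrist force passes 120 N, or if a joint passes its speed limit or range.

## Working session

There is one attempt and no reset: what is moved stays moved. The work goes in short steps, Python scripts to look and compute and a tool call to move; the robot and the scene stay as the last step left them, time stands still between calls to the robot, and variables do not carry over. Pictures are saved under pics/ and viewed, at most 10 in all, crops included, and the job is handed in when it is done.

Besides the shell and the picture viewer there is one more tool, called after "Call:" by a JSON object that holds its "fn" and its "kwargs", one argument or row to a line. carry_out: Moves the arm, as the interface text tells. Its arguments: {"type":"object","properties":{"rows":{"type":"array"},"squeeze":{"type":"number"}},"required":["rows"]}

```bash
mkdir -p pics; ls
python3 - <<'E'
from workcell import state, imaging
import cv2, numpy as np
for n in ("top","side","wrist"):
    f=imaging.grab_frame(n); cv2.imwrite(f"pics/{n}0.png",f[:,:,::-1])
    i=imaging.camera_info(n); print(n,{k:np.round(v,4).tolist() for k,v in i.items() if k in("K","rvec","tvec","mount")})
s=state(); print(s["t"],s["position"],s["eef_rot"],s["ft_force"])
E
```

```text
pics
top {'K': [[447.5474, 0.0, 309.1128], [0.0, 447.5474, 193.1859], [0.0, 0.0, 1.0]], 'rvec': [2.1852, -2.2209, 0.0417], 'tvec': [-36.6403, 544.2288, 1107.6786]}
side {'K': [[364.9041, 0.0, 314.3807], [0.0, 364.9041, 195.9884], [0.0, 0.0, 1.0]], 'rvec': [2.1377, -0.8357, 0.4146], 'tvec': [-413.9635, 288.0907, 727.4121]}
wrist {'K': [[283.1211, 0.0, 322.1728], [0.0, 283.1211, 198.8376], [0.0, 0.0, 1.0]], 'mount': [[0.0003, -0.9542, -0.2992, 77.2834], [1.0, 0.0002, 0.0003, -1.3466], [-0.0003, -0.2992, 0.9542, -143.039], [0.0, 0.0, 0.0, 1.0]]}
0.15 [222.91901416 474.98216935 230.82442815] [[-9.05271541e-01  4.24833180e-01 -4.54134368e-04]
 [ 4.24833423e-01  9.05271005e-01 -9.85434866e-04]
 [-7.53075167e-06 -1.08501760e-03 -9.99999411e-01]] [-0.58222978 -0.73499817  0.32175952]
```

View pics/top0.png

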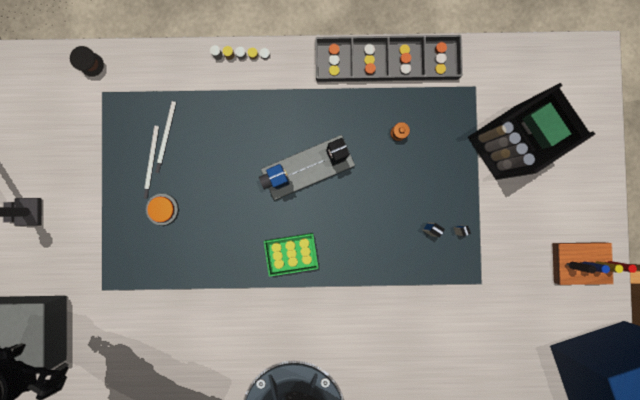

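View pics/side0.png

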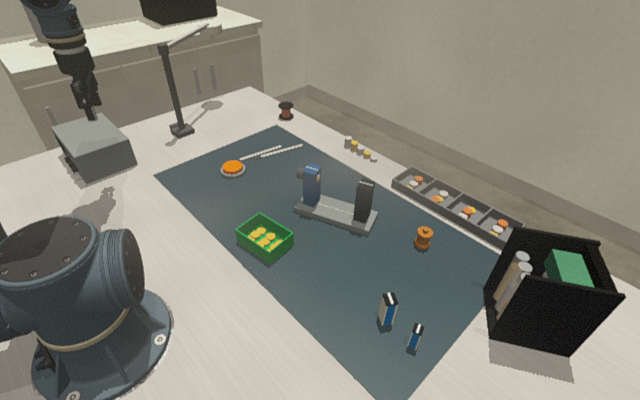

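The top view shows two cells near (432,229), the larger, and (462,231). The plate is at (160,209), and the tester runs from the lamp at (276,177) to the receiver at (338,150). The side view confirms that the left cell, at (388,308), is the larger.

```bash
cat > h.py <<'E'
import cv2, numpy as np
from workcell import state, imaging
def cam(n):
    """K, R, t (world to camera)"""
    i=imaging.camera_info(n); K=np.array(i["K"],float)
    if n!="wrist": return K,cv2.Rodrigues(np.array(i["rvec"],float))[0],np.array(i["tvec"],float).ravel()
    s=state(); M=np.array(i["mount"],float); T=np.eye(4); T[:3,:3]=s["eef_rot"]; T[:3,3]=s["position"]
    W=np.linalg.inv(T@M); return K,W[:3,:3],W[:3,3]
def onplane(c,px,z):
    K,R,t=c; C=-R.T@t; d=(R.T@np.linalg.inv(K)@np.c_[np.reshape(px,(-1,2)),np.ones(np.size(px)//2)].T).T
    return C+d*((z-C[2])/d[:,2])[:,None]
def proj(c,P):
    K,R,t=c; return cv2.projectPoints(np.array(P,float).reshape(-1,1,3),R,t,K,None)[0].reshape(-1,2)
E
python3 - <<'E'
from h import *
im=cv2.imread("pics/top0.png"); c=cam("top")
hsv=cv2.cvtColor(im,cv2.COLOR_BGR2HSV)
def blobs(lo,hi,amin,roi):
    m=cv2.inRange(hsv,lo,hi); k=np.zeros_like(m); x0,y0,x1,y1=roi; k[y0:y1,x0:x1]=m[y0:y1,x0:x1]
    for q in cv2.findContours(k,0,1)[0]:
        if cv2.contourArea(q)>=amin: yield q,cv2.minAreaRect(q)
for q,r in blobs((5,150,120),(20,255,255),100,(130,180,190,240)): print("plate",r,onplane(c,[r[0]],24))
for px,z,n in [((276,177),135,"lamp"),((338,150),135,"recv"),((308,165),20,"base"),((432,229),75,"cell"),((462,231),60,"small"),((401,131),55,"roller"),((291,254),45,"box"),((168,130),5,"sp"),((152,157),5,"sp")]: print(n,onplane(c,[px],z).round(0))
a=cv2.resize(im[205:255,405:485],None,fx=8,fy=8,interpolation=cv2.INTER_CUBIC)[:300]
b=cv2.resize(im[130:205,250:365],None,fx=5.5,fy=5.5,interpolation=cv2.INTER_CUBIC)
a=a[:, :640]; b=b[:300,:640] if 0 else cv2.resize(b,(460,300)); 
cv2.imwrite("pics/z1.png",np.vstack([a,cv2.copyMakeBorder(b,0,0,0,180,0)]))
E
```

```text
plate ((160.0, 209.0), (24.0, 24.0), 90.0) [[510.01450725 322.40078177  24.        ]]
lamp [[576.  28. 135.]]
recv [[ 634. -111.  135.]]
base [[613. -44.  20.]]
cell [[ 452. -332.   75.]]
small [[ 446. -408.   60.]]
roller [[ 688. -269.   55.]]
box [[396.   1.  45.]]
sp [[709. 308.   5.]]
sp [[641. 348.   5.]]
```

View pics/z1.png

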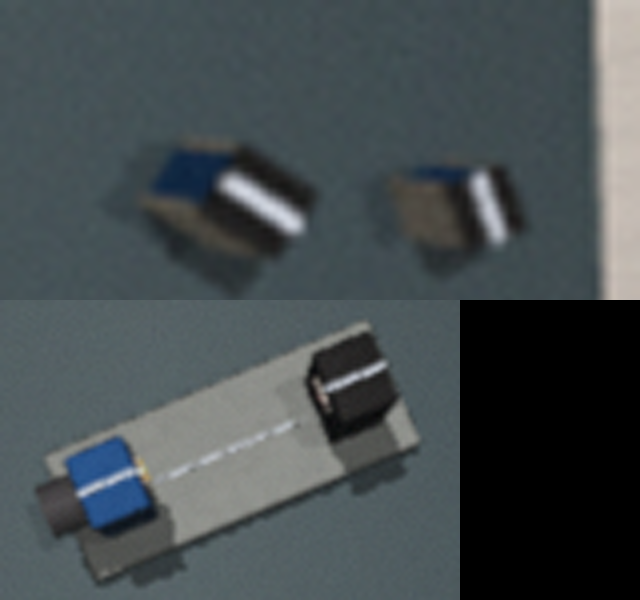

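The crop shows the large cell's cap line running from px (432.8,227.3) to (442.5,233.5). The lines on the tester posts are centred at about (277.9,175.5) and (339.1,149.2), and the dashes on the base run from (291.3,174.3) to (324.3,161).

Run:
```python
from h import *
c=cam("top"); s=state()
L=onplane(c,[(432.75,227.25),(442.5,233.5)],75); d=L[0]-L[1]
print("cell",L.mean(0),"line ang",np.degrees(np.arctan2(d[1],d[0])),np.linalg.norm(d))
P=onplane(c,[(277.9,175.5),(339.1,149.2)],135); d=P[0]-P[1]; print("posts",P,P.mean(0),np.degrees(np.arctan2(d[1],d[0])),np.linalg.norm(d))
B=onplane(c,[(291.25,174.25),(324.25,161)],20); d=B[0]-B[1]; print(B.mean(0),np.degrees(np.arctan2(d[1],d[0])))
R=s["eef_rot"]; print("tool y ang",np.degrees(np.arctan2(R[1][1],R[0][1])),s["q"],s["t"])
g=L.mean(0)-s["position"]; print("shift tool axes",np.array(R).T@g)
```

```text
cell [ 449.01462511 -345.33849491   75.        ] line ang 56.29956876930323 27.01769206223883
posts [[ 579.36682771   23.39876496  135.        ]
 [ 635.84513172 -113.63551433  135.        ]] [607.60597972 -45.11837468 135.        ] 112.39887415095849 148.21670798052224
[606.70491238 -43.09188508  20.        ] 111.00838335037751
tool y ang 64.85987947064085 [ 6.48586109e+01  1.36733869e+01 -8.05536851e-01  7.55832432e+01
 -4.32856924e-04  8.99987315e+01] 0.15
shift tool axes [-553.17638407 -646.39052233  156.53003122]
```

Call:
{"fn": "carry_out", "kwargs": {
  "rows": [
    [0,[-25,0,0],2.5],
    [0,[-45,0,0],4.5],
    [0,[-45,0,0],4.5],
    [0,[-45,0,0],4.5],
    [0,[-45,0,0],4.5],
    [0,[-45,0,0],4.5],
    [0,[-45,0,0],4.5],
    [0,[-45,0,0],4.5],
    [0,[-45,0,0],4.5],
    [0,[-45,0,0],4.5],
    [0,[-45,0,0],4.5],
    [0,[-45,0,0],4.5]
  ]
}}

```text
t: 1.35
position: [553.9, 94.5, 230.9]
eef_rot: [[-0.219, 0.976, -0.0], [0.976, 0.219, -0.0], [-0.0, -0.0, -1.0]]
ft_force: [0.8, -0.2, 0.1]
finger_gap: 1.0
gripper_force: 0.0
```

Call:
{"fn": "carry_out", "kwargs": {
  "rows": [
    [0,[-45,0,0],4.5],
    [0,[-45,0,0],4.5],
    [0,[-45,0,0],4.5],
    [0,[-45,0,0],4.5],
    [0,[-45,0,0],4.5],
    [0,[-45,0,0],4.5],
    [0,[-45,0,0],4.5],
    [0,[-45,0,0],4.5],
    [0,[-35,0,0],3.5],
    [0,[-15,0,0],2],
    [0,[0,0,0],0],
    [0,[0,0,0],0]
  ]
}}

```text
t: 2.55
position: [515.0, -302.5, 231.2]
eef_rot: [[0.479, 0.878, -0.0], [0.878, -0.479, 0.001], [0.0, -0.0, -1.0]]
ft_force: [0.4, -0.5, 0.2]
finger_gap: 0.999
gripper_force: 0.0
```

```bash
cat > look.py <<'E'
from h import *
import sys
s=state(); c=cam("wrist"); im=imaging.grab_frame("wrist")[:,:,::-1].copy(); cv2.imwrite("pics/%s.png"%sys.argv[1],im)
R=np.array(s["eef_rot"]); print(s["t"],np.round(s["position"],1),"tool y ang",np.degrees(np.arctan2(R[1,1],R[0,1])).round(2),"tilt",R[:,2].round(4),"q",np.round(s["q"],1),"F",np.round(s["ft_force"],1))
np.savez("pics/%s.npz"%sys.argv[1],K=c[0],R=c[1],t=c[2],T=R,p=s["position"])
E
python3 look.py w1; python3 -c "
from h import *
print(proj(cam('wrist'),[[449,-345,75],[449,-345,0]]))"
```

```text
2.55 [ 515.  -302.5  231.2] tool y ang -28.6 tilt [-2.e-04  5.e-04 -1.e+00] q [-30.4  20.9   9.6  78.7   0.   88.2] F [ 0.4 -0.5  0.2]
[[290.3653755  240.57811729]
 [296.04032962 217.30307559]]
```

View pics/w1.png

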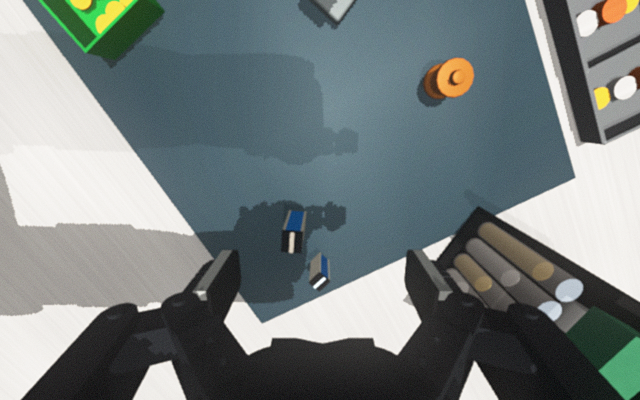

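The wrist view shows the large cell at about (292,235), with its cap line nearly vertical. The small cell is at (319,270).

```bash
cat > capline.py <<'E'
from h import *
import sys
n=sys.argv[1]; x0,y0,x1,y1=map(int,sys.argv[2:6]); z=float(sys.argv[6])
d=np.load(f"pics/{n}.npz"); c=(d["K"],d["R"],d["t"]); im=cv2.imread(f"pics/{n}.png")
h=cv2.cvtColor(im,cv2.COLOR_BGR2HSV); m=cv2.inRange(h,(0,0,int(sys.argv[7])),(180,60,255)); k=0*m; k[y0:y1,x0:x1]=m[y0:y1,x0:x1]
for q in cv2.findContours(k,0,1)[0]:
    if cv2.contourArea(q)<8: continue
    r=cv2.minAreaRect(q); b=cv2.boxPoints(r); W=onplane(c,b,z); e=sorted([(W[i]-W[i-1])[:2] for i in (1,2)],key=np.linalg.norm)
    L=e[1]; C=W.mean(0); print("px",np.round(r[0],1),"len/wid",np.linalg.norm(L).round(1),np.linalg.norm(e[0]).round(1),"xyz",C.round(1),"ang",(np.degrees(np.arctan2(L[1],L[0]))%180).round(1),"shift tool",(d["T"].T@(C-d["p"])).round(1))
E
python3 capline.py w1 278 220 308 258 75 170
```

```text
px [291.3 242.5] len/wid 24.6 4.3 xyz [ 448.4 -348.1   75. ] ang 56.2 shift tool [-72.  -36.5 156.2]
```

Call:
{"fn": "carry_out", "kwargs": {
  "rows": [
    [0,[-24,-12,20],1.7],
    [0,[-24,-12,30],1.7],
    [0,[-22,-15,30],1.8],
    [0,[0,0,15],0],
    [0,[0,0,0],0],
    [0,[0,0,0],0],
    [0,[0,0,0],0]
  ]
}}

```text
t: 3.3
position: [447.4, -343.5, 137.6]
eef_rot: [[0.555, 0.832, 0.002], [0.832, -0.555, -0.001], [-0.0, 0.002, -1.0]]
ft_force: [-0.1, 0.1, 0.2]
finger_gap: 1.0
gripper_force: 0.0
```

```bash
python3 look.py w2;python3 -c "
from h import *
p=proj(cam('wrist'),[[448.5,-347,75]])[0];print(p)
import subprocess
x,y=p.astype(int)
print(subprocess.getoutput(f'python3 capline.py w2 {x-25} {y-35} {x+25} {y+35} 75 170'))"
```

```text
3.3 [ 447.4 -343.5  137.6] tool y ang -33.73 tilt [ 0.0016 -0.0012 -1.    ] q [-37.5  20.   -5.8  64.1   0.   86.2] F [-0.1  0.1  0.2]
[326.55540436 214.50315601]
px [327.  215.5] len/wid 25.7 4.6 xyz [ 448.3 -348.    75. ] ang 56.8 shift tool [-3.2  3.1 62.6]
```

View pics/w2.png

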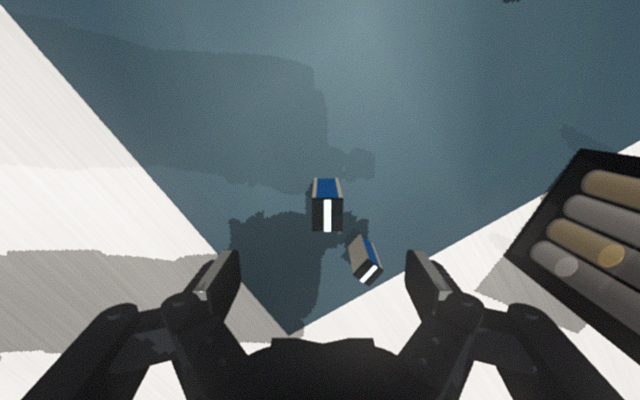

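The large cell is at (327,205), with its cap line at (327,215). The small cell is at (365,260), close to the right finger's path, so I'll check that clearance.

Run:
```python
from h import *
d=np.load("pics/w2.npz"); c=(d["K"],d["R"],d["t"])
for z,px in ((55,(370,272)),(60,(370,272)),(55,(383,260)),(0,(352,238)),(0,(373,237))):
    P=onplane(c,[px],z)[0]; print(z,px,P.round(0),(d["T"].T@(P-[448.3,-347.8,0])).round(0))
```

```text
55 (370, 272) [ 447. -422.   55.] [-62.  40. -55.]
60 (370, 272) [ 448. -419.   60.] [-59.  39. -60.]
55 (383, 260) [ 463. -418.   55.] [-50.  51. -55.]
0 (352, 238) [ 442. -409.    0.] [-54.  29.   0.]
0 (373, 237) [ 462. -421.    0.] [-53.  52.   0.]
```

Call:
{"fn": "carry_out", "kwargs": {
  "rows": [
    [0,[-3,3,15],0],
    [0,[0,0,30],0],
    [0,[0,0,30],0],
    [0,[0,0,20],0],
    [0,[0,0,10],0],
    [0,[0,0,0],0],
    [0,[0,0,0],0]
  ]
}}

```text
t: 4.05
position: [447.6, -348.3, 32.4]
eef_rot: [[0.557, 0.831, 0.001], [0.831, -0.557, -0.001], [-0.0, 0.001, -1.0]]
ft_force: [0.1, -0.2, 0.2]
finger_gap: 1.002
gripper_force: 0.0
```

Call:
{"fn": "carry_out", "kwargs": {
  "rows": [
    [255,[0,0,0],0],
    [255,[0,0,0],0],
    [255,[0,0,0],0],
    [255,[0,0,0],0],
    [255,[0,0,0],0],
    [255,[0,0,0],0],
    [255,[0,0,0],0],
    [255,[0,0,0],0],
    [255,[0,0,0],0],
    [255,[0,0,0],0],
    [255,[0,0,0],0],
    [255,[0,0,0],0]
  ],
  "squeeze": 50
}}

```text
t: 5.25
position: [446.9, -348.1, 31.6]
eef_rot: [[0.557, 0.831, 0.0], [0.831, -0.557, -0.0], [-0.0, 0.001, -1.0]]
ft_force: [-0.1, 0.5, 7.0]
finger_gap: 0.275
gripper_force: 54.2
```

Call:
{"fn": "carry_out", "kwargs": {
  "rows": [
    [255,[0,0,-10],0],
    [255,[0,0,-20],0],
    [255,[0,0,-40],0],
    [255,[0,0,-45],0],
    [255,[0,0,-45],0],
    [255,[0,0,-30],0],
    [255,[0,0,-10],0],
    [255,[0,0,0],0],
    [255,[0,0,0],0]
  ]
}}

```text
t: 6.15
position: [446.3, -347.5, 229.8]
eef_rot: [[0.557, 0.831, -0.002], [0.831, -0.557, 0.001], [0.0, -0.002, -1.0]]
ft_force: [0.4, -0.4, -2.2]
finger_gap: 0.272
gripper_force: 53.5
```

```bash
python3 look.py w3
python3 - <<'E'
from h import *
im=cv2.imread("pics/w3.png"); sd=imaging.grab_frame("side")[:,:,::-1]
p=proj(cam("side"),[state()["position"]])[0].astype(int); print(p)
a=sd[max(0,p[1]-75):,max(0,p[0]-75):][:150,:150]; a=cv2.resize(a,None,fx=2.6667,fy=2.6667,interpolation=cv2.INTER_CUBIC)
b=im[120:320,230:430]; b=cv2.resize(b,(400,400)); a=cv2.resize(a,(400,400)); cv2.imwrite("pics/z3.png",np.hstack([b,a]))
E
```

```text
6.15 [ 446.3 -347.5  229.8] tool y ang -33.84 tilt [-0.0017  0.0013 -1.    ] q [-37.9  17.8   4.8  77.1  -0.   85.9] F [ 0.4 -0.4 -2.2]
[403 245]
```

View pics/z3.png

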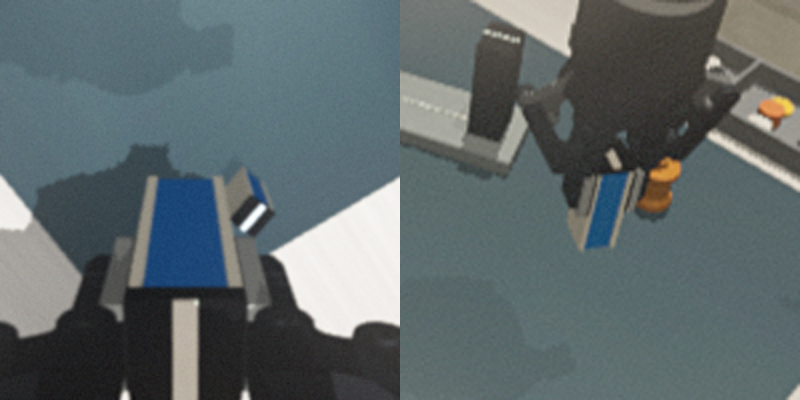

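The left crop shows the cell gripped on both frosted faces, upright and centred, with the fingers clear of the blue faces. The right crop confirms it from the side.

Call:
{"fn": "carry_out", "kwargs": {
  "rows": [
    [255,[20,2,0],-2],
    [255,[40,4,0],-4],
    [255,[45,4,0],-4.4],
    [255,[45,4,0],-4.4],
    [255,[45,4,0],-4.4],
    [255,[45,4,0],-4.4],
    [255,[45,4,0],-4.4],
    [255,[45,4,0],-4.4],
    [255,[45,4,0],-4.4],
    [255,[45,4,0],-4.4],
    [255,[45,4,0],-4.4],
    [255,[45,4,0],-4.4]
  ]
}}

```text
t: 7.45
position: [583.5, 130.6, 229.4]
eef_rot: [[-0.281, 0.96, -0.003], [0.96, 0.281, -0.001], [0.0, -0.003, -1.0]]
ft_force: [1.5, 0.0, -0.6]
finger_gap: 0.274
gripper_force: 53.4
```

Call:
{"fn": "carry_out", "kwargs": {
  "rows": [
    [255,[45,4,0],-4.4],
    [255,[45,4,0],-4.4],
    [255,[45,4,0],-4.4],
    [255,[45,4,0],-4.4],
    [255,[25,2,0],-2.2],
    [255,[10,0,0],-1],
    [255,[0,0,0],0],
    [255,[0,0,0],0],
    [255,[0,0,0],0]
  ]
}}

```text
t: 8.35
position: [512.0, 329.1, 231.0]
eef_rot: [[-0.6, 0.8, -0.0], [0.8, 0.6, -0.001], [-0.0, -0.001, -1.0]]
ft_force: [0.1, -0.6, -0.3]
finger_gap: 0.278
gripper_force: 53.4
```

```bash
python3 look.py w4
python3 - <<'E'
from h import *
d=np.load("pics/w3.npz"); c=(d["K"],d["R"],d["t"])
for px,z in (((322.5,265),268),((322.5,209),198)): print("cell front face, tool:",(d["T"].T@(onplane(c,[px],z)[0]-d["p"])).round(1))
d=np.load("pics/w4.npz"); c=(d["K"],d["R"],d["t"]); h=cv2.cvtColor(cv2.imread("pics/w4.png"),cv2.COLOR_BGR2HSV)
m=cv2.inRange(h,(5,150,100),(20,255,255))
for q in cv2.findContours(m,0,1)[0]:
    if cv2.contourArea(q)>300:
        e=cv2.fitEllipse(q); print(e,onplane(c,[e[0]],24), (d["T"].T@(onplane(c,[e[0]],24)[0]-d["p"])).round(1))
print("shift to plate",(d["T"].T@(np.array([510,322.4,24])-d["p"])).round(1))
E
```

```text
8.35 [512.  329.1 231. ] tool y ang 36.84 tilt [-4.e-04 -6.e-04 -1.e+00] q [32.7 22.1 11.4 79.3 -0.  85.9] F [ 0.1 -0.6 -0.3]
cell front face, tool: [ 13.   -0.5 -38.2]
cell front face, tool: [13.2 -0.4 31.8]
((317.120361328125, 176.2051544189453), (47.82262420654297, 48.28911209106445), 99.17353057861328) [[507.52824814 321.73711004  24.        ]] [ -3.2  -7.8 207. ]
shift to plate [ -4.1  -5.5 207. ]
```

View pics/w4.png

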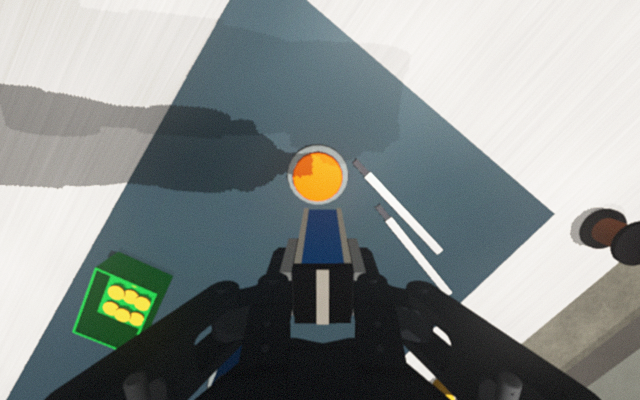

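The plate is at (317,176) with nothing blocking it, and the held cell is upright and centred on the TCP. Next I go down over the plate.

Call:
{"fn": "carry_out", "kwargs": {
  "rows": [
    [255,[-3,-6,15],0],
    [255,[-1,-1,35],0],
    [255,[0,0,40],0],
    [255,[0,0,40],0],
    [255,[0,0,25],0],
    [255,[0,0,10],0],
    [255,[0,0,3],0],
    [255,[0,0,0],0],
    [255,[0,0,0],0]
  ]
}}

```text
t: 9.3
position: [509.2, 323.3, 64.8]
eef_rot: [[-0.601, 0.799, 0.002], [0.799, 0.601, 0.001], [-0.0, 0.002, -1.0]]
ft_force: [1.1, 0.1, -0.8]
finger_gap: 0.277
gripper_force: 53.4
```

Call:
{"fn": "carry_out", "kwargs": {
  "rows": [
    [255,[0,0,2],0],
    [255,[0,0,2],0],
    [255,[0,0,2],0],
    [255,[0,0,2],0],
    [255,[0,0,2],0],
    [255,[0,0,2],0],
    [255,[0,0,0],0],
    [255,[0,0,0],0]
  ]
}}

```text
t: 10.1
position: [508.2, 323.0, 51.5]
eef_rot: [[-0.601, 0.799, 0.0], [0.799, 0.601, 0.0], [0.0, 0.0, -1.0]]
ft_force: [-1.3, -1.3, 4.8]
finger_gap: 0.271
gripper_force: 54.1
```

Call:
{"fn": "carry_out", "kwargs": {
  "rows": [
    [255,[0,0,1.5],0],
    [255,[0,0,1],0],
    [255,[0,0,1],0],
    [255,[0,0,0.5],0],
    [255,[0,0,0],0],
    [255,[0,0,0],0]
  ]
}}

```text
t: 10.7
position: [508.2, 323.0, 47.6]
eef_rot: [[-0.601, 0.799, 0.0], [0.799, 0.601, 0.0], [0.0, 0.0, -1.0]]
ft_force: [-0.6, -1.2, 7.1]
finger_gap: 0.272
gripper_force: 54.6
```

Call:
{"fn": "carry_out", "kwargs": {
  "rows": [
    [255,[0,0,0.7],0],
    [255,[0,0,0.7],0],
    [255,[0,0,0.6],0],
    [255,[0,0,0],0],
    [255,[0,0,0],0],
    [255,[0,0,0],0]
  ]
}}

```text
t: 11.3
position: [508.3, 323.1, 47.4]
eef_rot: [[-0.601, 0.799, 0.001], [0.799, 0.601, 0.001], [-0.0, 0.002, -1.0]]
ft_force: [-6.0, -3.7, 24.8]
finger_gap: 0.27
gripper_force: 56.9
```

The plate is on its hard stop, with 25 N at the wrist. Next I lift and cross to the tester.

Call:
{"fn": "carry_out", "kwargs": {
  "rows": [
    [255,[0,0,-5],0],
    [255,[0,0,-20],0],
    [255,[0,0,-40],5],
    [255,[0,0,-45],5],
    [255,[0,0,-45],5.1],
    [255,[0,0,-25],0],
    [255,[0,0,-4],0],
    [255,[0,0,0],0]
  ]
}}

```text
t: 12.1
position: [508.4, 323.0, 229.1]
eef_rot: [[-0.372, 0.928, 0.0], [0.928, 0.372, 0.0], [-0.0, 0.0, -1.0]]
ft_force: [-0.7, -0.0, -1.8]
finger_gap: 0.27
gripper_force: 53.5
```

Call:
{"fn": "carry_out", "kwargs": {
  "rows": [
    [255,[-20,-2,0],0],
    [255,[-42,-5,0],0],
    [255,[-42,-5,0],0],
    [255,[-42,-5,0],0],
    [255,[-42,-5,0],0],
    [255,[-42,-5,0],0],
    [255,[-42,-5,0],0],
    [255,[-42,-5,0],0],
    [255,[-35,-4,0],0],
    [255,[-15,-2,0],0],
    [255,[0,0,0],0],
    [255,[0,0,0],0]
  ]
}}

```text
t: 13.3
position: [603.1, -30.4, 227.9]
eef_rot: [[-0.372, 0.928, -0.002], [0.928, 0.372, 0.0], [0.001, -0.002, -1.0]]
ft_force: [-0.6, 0.1, -1.1]
finger_gap: 0.271
gripper_force: 53.5
```

```bash
python3 look.py w5; python3 -c "
from h import *
print((np.array(state()['eef_rot']).T@([607,-44,110]-np.array(state()['position']))).round(1))"
```

```text
13.3 [603.1 -30.4 227.9] tool y ang 21.84 tilt [-2.5e-03  5.0e-04 -1.0e+00] q [-2.9 21.7 10.4 78.8  0.  65.3] F [-0.6  0.1 -1.1]
[-14.6  -1.6 118.3]
```

View pics/w5.png

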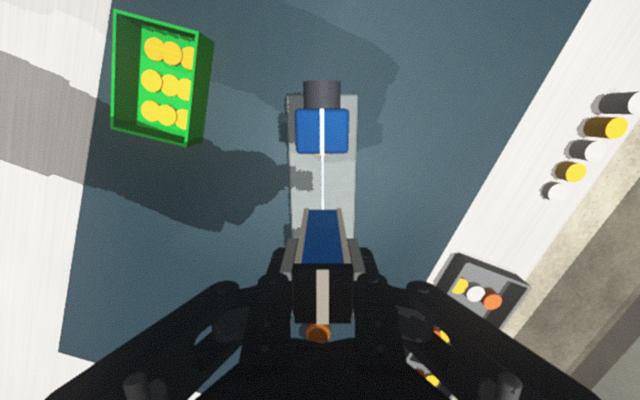

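The lamp's blue top is at (322,131), with its line at u≈322 directly ahead of the held cell. The path looks well aligned, so I'll measure the residual.

```bash
python3 capline.py w5 312 104 332 153 135 165; echo base; python3 capline.py w5 316 156 329 207 20 185
python3 - <<'E'
from h import *
d=np.load("pics/w5.npz"); c=(d["K"],d["R"],d["t"]); h=cv2.cvtColor(cv2.imread("pics/w5.png"),cv2.COLOR_BGR2HSV)
m=cv2.inRange(h,(95,120,90),(125,255,255)); m[160:]=0; ys,xs=np.nonzero(m); print(xs.min(),xs.max(),ys.min(),ys.max())
# lamp top: far edge and near top edge in tool x
for v in (ys.min(),ys.max()): print((d["T"].T@(onplane(c,[(322,v)],135)[0]-d["p"])).round(1))
# cell front face
for px,z in (((322.5,264),266),((322.5,209),196)): print("cell",(d["T"].T@(onplane(c,[px],z)[0]-d["p"])).round(1))
E
```

```text
px [321. 130.] len/wid 34.8 3.2 xyz [578.2  24.7 135. ] ang 111.9 shift tool [60.4 -2.5 93. ]
base
px [322. 181.] len/wid 65.5 14.9 xyz [605.2 -41.   20. ] ang 112.2 shift tool [-10.9  -1.6 207.9]
295 348 109 152
[77.  -1.6 93. ]
[43.  -1.6 93. ]
cell [ 14.6  -1.4 -38.1]
cell [14.3 -1.3 31.9]
```

Call:
{"fn": "carry_out", "kwargs": {
  "rows": [
    [255,[-8,-1,0],0],
    [255,[-8,-0.5,10],0],
    [255,[0,0,25],0],
    [255,[0,0,30],0],
    [255,[0,0,30],0],
    [255,[0,0,20],0],
    [255,[0,0,9],0],
    [255,[0,0,0],0],
    [255,[0,0,0],0],
    [255,[0,0,0],0],
    [255,[0,0,0],0]
  ]
}}

```text
t: 14.45
position: [609.0, -46.4, 106.4]
eef_rot: [[-0.372, 0.928, 0.002], [0.928, 0.372, -0.0], [-0.001, 0.002, -1.0]]
ft_force: [-0.2, -0.7, -1.0]
finger_gap: 0.272
gripper_force: 53.4
```

```bash
python3 look.py w6
python3 - <<'E'
from h import *
im=cv2.imread("pics/w6.png"); sd=imaging.grab_frame("side")[:,:,::-1]
b=cv2.resize(im,(480,300))[:, :]; a=cv2.resize(sd[130:250,270:398],(320,300),interpolation=cv2.INTER_CUBIC); cv2.imwrite("pics/z6.png",np.hstack([b,a]))
s=state();R=np.array(s["eef_rot"]);print((R.T@([607,-44,104]-np.array(s['position']))).round(1),np.round(s["qd"],3))
E
python3 capline.py w6 300 20 345 200 135 165
```

```text
14.45 [609.  -46.4 106.4] tool y ang 21.86 tilt [ 1.9e-03 -3.0e-04 -1.0e+00] q [-4.4 25.5 -1.8 62.6 -0.  63.8] F [-0.2 -0.7 -1. ]
[ 2.8 -0.8  2.1] [ 0.023  0.271 -0.297 -0.089  0.039  0.041]
px [322.  127.5] len/wid 54.8 16.1 xyz [582.3  15.8 135. ] ang 113.2 shift tool [ 67.6  -1.6 -28.7]
```

View pics/z6.png

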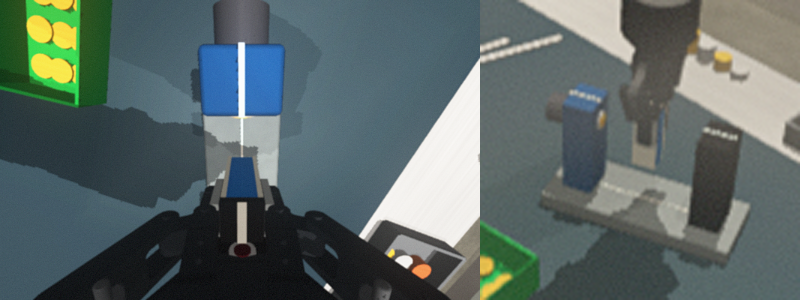

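The cell hangs between the posts, in line with the lamp at u≈322. I'll do one last lateral check.

```bash
python3 capline.py w6 310 60 334 150 135 185; echo cell; python3 capline.py w6 308 268 336 318 149 130; echo
python3 - <<'E'
from h import *
im=cv2.imread("pics/w6.png").mean(2)
for v in (80,110,140,180,275,300): print(v,im[v,305:340].astype(int).tolist())
E
```

```text
px [321.  104.5] len/wid 32.4 2.9 xyz [578.3  24.8 135. ] ang 112.0 shift tool [ 77.5  -2.  -28.7]
cell
px [322.  293.5] len/wid 22.9 4.8 xyz [606.3 -44.1 149. ] ang 112.2 shift tool [  3.1  -1.6 -42.6]

80 [119, 118, 121, 116, 118, 121, 114, 115, 113, 95, 79, 98, 188, 251, 253, 251, 251, 252, 251, 253, 250, 202, 129, 114, 115, 123, 116, 118, 122, 120, 120, 121, 119, 125, 122]
110 [118, 115, 114, 119, 119, 113, 115, 122, 117, 118, 119, 121, 175, 242, 254, 252, 251, 251, 251, 252, 249, 202, 134, 109, 119, 119, 116, 124, 120, 122, 121, 119, 119, 118, 116]
140 [115, 110, 114, 113, 113, 112, 116, 117, 113, 111, 114, 110, 148, 229, 254, 252, 251, 251, 251, 253, 250, 199, 127, 112, 109, 121, 117, 121, 119, 117, 116, 117, 113, 119, 120]
180 [180, 177, 178, 176, 177, 176, 180, 181, 176, 175, 176, 175, 174, 178, 176, 190, 237, 252, 246, 203, 177, 178, 178, 178, 180, 178, 179, 177, 176, 176, 178, 178, 179, 175, 180]
275 [20, 28, 25, 27, 30, 23, 29, 27, 25, 24, 57, 121, 176, 182, 178, 181, 176, 174, 180, 177, 182, 178, 175, 153, 73, 27, 22, 29, 28, 26, 28, 22, 28, 29, 28]
300 [25, 26, 25, 20, 22, 24, 25, 21, 16, 15, 46, 114, 174, 180, 177, 175, 177, 176, 179, 179, 175, 177, 180, 145, 61, 16, 29, 18, 27, 24, 20, 20, 30, 24, 22]
```

Call:
{"fn": "carry_out", "kwargs": {
  "rows": [
    [255,[0,0,1],0],
    [255,[0,0,1],0],
    [255,[0,0,0],0],
    [255,[0,0,0],0],
    [255,[0,0,0],0],
    [255,[0,0,0],0],
    [255,[0,0,0],0],
    [255,[0,0,0],0]
  ]
}}

```text
t: 15.35
position: [608.4, -46.3, 103.3]
eef_rot: [[-0.372, 0.928, -0.0], [0.928, 0.372, -0.0], [-0.0, -0.0, -1.0]]
ft_force: [0.1, -0.4, -1.2]
finger_gap: 0.274
gripper_force: 53.5
```

```bash
python3 -c "
from workcell import sign_off,state
s=state();print(s['position'],s['gripper_force'],s['qd'].round(3) if hasattr(s['qd'],'round') else s['qd']);print(sign_off())"
```

```text
[608.3638103  -46.32410603 103.32706909] 53.45036208629608 [-0.015 -0.003  0.077 -0.018 -0.066  0.051]
the job is handed in; nothing more can be done
None
```

I gripped the prism cell by its frosted faces, pressed the start plate onto its hard stop, and handed the job in at about 15 s with the cell held upright on the light path midway between the lenses; sign-off returned no verdict.

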